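# Stow the tea lights under the sliding cover

### The job

Put the tea lights away in their wooden board: slide the cover right back off the three wells, slide the lights over the board, without picking them up, until one sits flat in each well, and then slide the cover fully shut over them. Leave the other things on the worktop alone.

Things in the scene. Friction and masses are not known exactly. Their poses are not given: they have to be found in the camera images.
- tray: tea-light board, fixed: wooden block 240 mm (x) by 260 mm (y), 24 mm high; origin at the centre of its underside, z up. The lights start on its plain rimless front deck (y -130 to -24 mm); the wells lie across it at y = +5 mm; the cover runs behind them (+y). Rails 10 mm wide, 15.5 mm high stand on its top at x = -115 and +115 mm (y -24 to +128 mm), a 14 mm high stop bar at y = +127 mm
- well_0 (a point): one of three alike round wells in a row (spaced 64 mm along the board's x): 47 mm diameter, 13 mm deep, flat bottom; the point is the centre of its mouth, level with the board's top. A light that sits flat in a well stands about 3 mm proud of the board's top, and passes under the cover
- well_1 (a point): one of three alike round wells in a row (spaced 64 mm along the board's x): 47 mm diameter, 13 mm deep, flat bottom; the point is the centre of its mouth, level with the board's top. A light that sits flat in a well stands about 3 mm proud of the board's top, and passes under the cover
- well_2 (a point): one of three alike round wells in a row (spaced 64 mm along the board's x): 47 mm diameter, 13 mm deep, flat bottom; the point is the centre of its mouth, level with the board's top. A light that sits flat in a well stands about 3 mm proud of the board's top, and passes under the cover
- cover (a joint): how far the cover is slid open along the board's +y, in m: 0 = shut, over all three wells; 0.060 = fully open, all wells clear (stops at both ends). It starts partly open, stays where it is left and moves against about 1 N of friction
- cover_bar (a point): grip bar of the cover (wooden plate 226 mm in board x, 56 mm in board y, 5 mm thick, underside 5.5 mm above the board's top). The bar stands along the plate's middle: 70 mm long (x), 10 mm thick (y), its top 35.5 mm above the board's top; the point is its middle, 25.5 mm above the board's top. Push it from either side or pinch it
- light_0_mid (a point): a tea light: thin round metal cup of wax, 38 mm diameter, 15 mm high, about 14 g; the point is its centre, half-way up (7.5 mm above its underside); z is its upright axis. It starts standing on the front part of the board and slides easily. All three are alike
- light_1_mid (a point): a tea light: thin round metal cup of wax, 38 mm diameter, 15 mm high, about 14 g; the point is its centre, half-way up (7.5 mm above its underside); z is its upright axis. It starts standing on the front part of the board and slides easily. All three are alike
- light_2_mid (a point): a tea light: thin round metal cup of wax, 38 mm diameter, 15 mm high, about 14 g; the point is its centre, half-way up (7.5 mm above its underside); z is its upright axis. It starts standing on the front part of the board and slides easily. All three are alike
- pot_mid (a point): a squat round cosmetic pot with a tan lid, 62 mm diameter, 35 mm high; a bystander on the worktop, to be left alone; the point is its centre
- jar_mid (a point): a small glass jar with a dark green lid, 60 mm wide, 90 mm high; a bystander on the worktop, to be left alone; the point is its centre
- timer_mid (a point): a round kitchen timer with a red top, 61 mm diameter, 49 mm high; a bystander on the worktop, to be left alone; the point is its centre
- spoon_mid (a point): a metal teaspoon, 132 mm long, lying flat; a bystander on the worktop, to be left alone; the point is its centre
Things that resemble listed ones, but are neither listed nor needed, are in the scene too. What is shaped like the part that bears light_0_mid but blue is not meant. Leave any purple look-alike of the part that bears light_2_mid alone.

How it is judged:
On the way, in this order (a step that is already met when the one before it is completed fails the run):
1. the cover has been slid open, off the wells (value of joint cover above 0.05 m), for 0.1 s.
2. one light sits flat in each well (((horizontal distance between light_0_mid and well_0 below 0.008 m and z of light_0_mid in the frame of tray below 0.0225 m and angle between light_0_mid's own z axis and vertical below 0.12 rad) or (horizontal distance between light_1_mid and well_0 below 0.008 m and z of light_1_mid in the frame of tray below 0.0225 m and angle between light_1_mid's own z axis and vertical below 0.12 rad) or (horizontal distance between light_2_mid and well_0 below 0.008 m and z of light_2_mid in the frame of tray below 0.0225 m and angle between light_2_mid's own z axis and vertical below 0.12 rad)) and ((horizontal distance between light_0_mid and well_1 below 0.008 m and z of light_0_mid in the frame of tray below 0.0225 m and angle between light_0_mid's own z axis and vertical below 0.12 rad) or (horizontal distance between light_1_mid and well_1 below 0.008 m and z of light_1_mid in the frame of tray below 0.0225 m and angle between light_1_mid's own z axis and vertical below 0.12 rad) or (horizontal distance between light_2_mid and well_1 below 0.008 m and z of light_2_mid in the frame of tray below 0.0225 m and angle between light_2_mid's own z axis and vertical below 0.12 rad)) and ((horizontal distance between light_0_mid and well_2 below 0.008 m and z of light_0_mid in the frame of tray below 0.0225 m and angle between light_0_mid's own z axis and vertical below 0.12 rad) or (horizontal distance between light_1_mid and well_2 below 0.008 m and z of light_1_mid in the frame of tray below 0.0225 m and angle between light_1_mid's own z axis and vertical below 0.12 rad) or (horizontal distance between light_2_mid and well_2 below 0.008 m and z of light_2_mid in the frame of tray below 0.0225 m and angle between light_2_mid's own z axis and vertical below 0.12 rad))), for 0.2 s.
At the end, for the whole second after the job is handed in: each of the three wells holds one light, lying flat (tilt under 0.12 rad, within 8 mm of the well's centre, its centre less than 22.5 mm above the board's underside), and the cover is shut (within 6 mm of its stop) (all of step 2 and value of joint cover below 0.006 m); the robot touches nothing.
It fails at once if a light is picked up (raised 25 mm off the board's top), instead of slid (z of any of light_0_mid, light_1_mid, light_2_mid in the frame of tray above 0.0565 m).
It fails at once if a light falls off the board (height (world z) of any of light_0_mid, light_1_mid, light_2_mid below 0.014 m).
It fails at once if a bystander is moved more than 30 mm (distance of any of pot_mid, jar_mid, timer_mid, spoon_mid from where it was at the start of the episode above 0.03 m).
It also fails if it takes over 58 s, if anything falls off the work surface, if the arm or the gripper's body presses on something with over 40 N, if the wrist force passes 120 N, or if a joint passes its speed limit or range.

### The arm

A 7-joint arm with a two-finger parallel gripper is mounted at the origin on a cart in front of the work surface, level with it; the furniture and walls round the work are solid. World frame = base frame: x ahead of the robot, y to its left, z up, the work surface at z = 0. Lengths are in m, angles in rad, forces in N, time in s.
With the tool pointing down it reaches from about 0.4 to 0.85 m from the base axis. Payload 10.4 kg.
Tool frame: the origin (TCP) lies at the very end of the fingers, on their centre line; the grasp point (between the pads) lies env.tcp_to_grasp behind it (env.tcp_to_grasp is the distance from the TCP to the grasp point, in m); z points along the fingers, y is the line along which they close (so a half turn about z gives the same grasp; the last joint's range is limited). The gripper opens to 85 mm and grips with 20 to 120 N. Pads are 22 mm wide; open, the fingers measure 114 mm over their backs; the gripper's body (76 mm by 85 mm) begins 54 mm behind the grasp point. The pads swing forward as they close: fully open they stand 13 mm farther back than shut.
Start: joints at [1.276, 0.332, -0.065, 1.46, 0.022, 1.35, -0.088], TCP at [0.168, -0.602, 0.231] pointing down, gripper open.
Joint ranges: [-2.6, 2.6], [-0.5, 2.12], [-1.47, 1.34], [0.16, 2.42], [-1.27, 4.41], [0.06, 2.06], [-2.6, 2.6]. Speed limits (rad/s): [2.22, 2.22, 2.79, 2.79, 3.14, 3.14, 3.14].

### API

Orientations are given as a 3x3 rotation matrix whose columns are the frame's x, y, z axes.
In Python, from bench import env gives the robot as it stands. The module is installed in compiled form; this text tells all that it offers.
- The arm moves only by the tool arm_command, never from a script. Its argument "plan" is a list of rows, each a list of 3 entries, a list of its own where there are three numbers: the shift along the tool's x, y, z in m, then the turn, a rotation vector about the tool's x, y, z in rad, then the opening in per cent of the stroke, from 0 (shut) to 100 (fully open). In form: [[[dx, dy, dz], [wx, wy, wz], grip], ...]. A call has 1 to 8 rows; each row shifts and turns the commanded pose from where the row before left it, along the tool's axes as they then stand; what a row does not reach is not made up. A row lasts 1/12 s, in which the tool goes at most 41.7 mm and 7.16 degrees, less where a joint would pass 70% of its speed; a pose out of reach is approached as far as the arm can. A call is refused whole if a number of a shift passes 0.0417 or a number of a turn 0.125, either way. A call with a gripper value outside its range is refused whole. The fingers move at their own pace and stop on an object; the grip force is fixed at half the most. Time passes only in rows, so rows that do not move let the fingers close. It gives the time, the measured TCP pose, the force, the opening and the grip force at its end, in the units of the state.
- env.sense(): the state, without advancing time (a new reading comes with each control period).
- env.grab_frame(name): name is "scene" or "side" or "wrist"; returns (picture, depth): 400x640x3 uint8, red, green, blue; 400x640 float32, m along the optical axis (not along the pixel's ray), 0 where there is no reading.
- env.get_calibration(name): a dict with "vertical_fov" (degrees; the focal length in pixels is half the picture's height over the tangent of half this angle, whatever the lens; pixels are square), "cx", "cy" (the principal point, pixels), "D" ([k1, k2, p1, p2, k3] as OpenCV has them; the pictures are not rectified), "R" (3x3) and "t" (3): a world point X has camera coordinates R X + t; the wrist camera has in their place "hand_eye" (4x4, takes a point from camera to tool coordinates, whose origin is the TCP and whose axes are the flange's). Camera axes: x right, y down, z forward; pixel columns grow to the right and rows downward; lengths in m; the calibration is good to about 2 mm. A picture is of the moment at which its call begins: read the wrist's pose just before it. get_calibration takes no time and is no camera call.
- env.finish_job(): hands the job in; it is judged then, once.
The state is a dict: "time": time; "q": joint angles; "joint_velocities": joint speeds; "tau": joint torques, N m; "ee_pos": TCP position; "tool_rot": TCP orientation; "ft_force": force on the tool from outside, world axes, zero at the start; "torque": the same for the moment, N m; "gripper_width": finger opening in m; "grasp_force": force on a finger pad.
Only numpy, scipy, OpenCV 4.12 (cv2) and the standard library are available. Lean on these libraries where they do the work, as an engineer would, in place of code of your own. Each camera call takes 0.05 s, during which the arm holds its last target. There are 200 camera calls.

## Working session

There is one attempt and no reset: what is moved stays moved. The work goes in short steps, Python scripts to look and compute and a tool call to move; the robot and the scene stay as the last step left them, time stands still between calls to the robot, and variables do not carry over. Pictures are saved under pics/ and viewed, at most 10 in all, crops included, and the job is handed in when it is done.

Besides the shell and the picture viewer there is one more tool, called after "Call:" as name([rows], argument=value, ...), one row to a line, values as JSON. arm_command: Moves the arm, as the interface text tells. Its arguments: {"type":"object","properties":{"plan":{"type":"array","items":{"type":"array"}}},"required":["plan"]}

```bash
mkdir -p pics; cat > h.py <<'E'
import numpy as np, cv2
from bench import env
def cam(name):
    c=env.get_calibration(name); f=200/np.tan(np.radians(c["vertical_fov"])/2)
    K=np.array([[f,0,c["cx"]],[0,f,c["cy"]],[0,0,1.]]); D=np.array(c["D"],float)
    if name=="wrist":
        s=env.sense(); T=np.eye(4); T[:3,:3]=s["tool_rot"]; T[:3,3]=s["ee_pos"]
        W=np.linalg.inv(T@np.array(c["hand_eye"])); return K,D,W[:3,:3],W[:3,3]
    return K,D,np.array(c["R"]),np.array(c["t"]).ravel()
def shot(name,fn=None):
    C=cam(name); p,d=env.grab_frame(name)
    if fn: cv2.imwrite("pics/"+fn+".png",p[:,:,::-1])
    return p,d,C
def atz(C,uv,z):
    K,D,R,t=C; n=cv2.undistortPoints(np.array(uv,float).reshape(-1,1,2),K,D).reshape(-1,2)
    r=np.c_[n,np.ones(len(n))]@R; o=-R.T@t
    return o+r*((z-o[2])/r[:,2])[:,None]
def world(C,d,uv):
    K,D,R,t=C; uv=np.array(uv,float).reshape(-1,2); n=cv2.undistortPoints(uv.reshape(-1,1,2),K,D).reshape(-1,2)
    z=np.array([d[int(round(v)),int(round(u))] for u,v in uv]); return (np.c_[n,np.ones(len(n))]*z[:,None]-t)@R
def proj(C,X):
    K,D,R,t=C; return cv2.projectPoints(np.array(X,float).reshape(-1,3),cv2.Rodrigues(R)[0],t,K,D)[0].reshape(-1,2)
E
python3 - <<'E'
from h import *
for n in("scene","side"):
    p,d,C=shot(n,n+"0"); np.savez("pics/"+n+"0.npz",p=p,d=d); print(n,C[2],-C[2].T@C[3])
s=env.sense(); print(s["time"],s["ee_pos"],s["tool_rot"],env.tcp_to_grasp,s["gripper_width"])
E
```

```text
scene [[-0.67261722 -0.73973108 -0.01959612]
 [-0.47958662  0.4559364  -0.74974574]
 [ 0.56354481 -0.49489385 -0.6614358 ]] [-0.06864145  0.55016269  0.83625496]
side [[-0.96722195 -0.25388166 -0.00507962]
 [-0.12294083  0.4856877  -0.86544382]
 [ 0.22218742 -0.83645177 -0.50098022]] [0.33304014 0.89174469 0.60212277]
0.1 [ 0.16773799 -0.60172547  0.23058184] [[ 9.63267536e-01  2.68543335e-01 -3.62186284e-04]
 [ 2.68543579e-01 -9.63266741e-01  1.23780734e-03]
 [-1.64770905e-05 -1.28960243e-03 -9.99999168e-01]] 0.0187 0.08563581904522019
```

View pics/scene0.png

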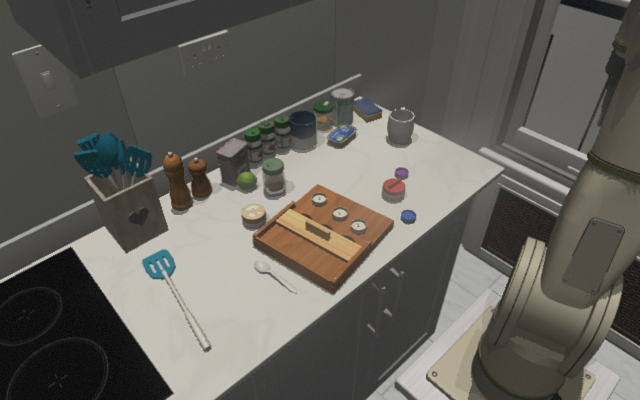

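View pics/side0.png

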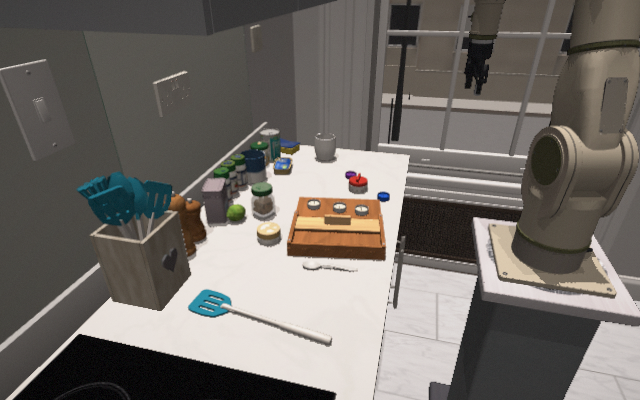

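The scene view shows the board at about (323,235), with three white lights on its front deck at (319,200), (340,214) and (358,227) and the bar at (317,229). Look-alikes: blue cup (408,216) and purple cup (401,173), both on the worktop, so I choose the three white ones on the board. The pot is at (254,215), jar (273,178), timer (394,188) and spoon (275,275).

```bash
python3 - <<'E'
import cv2
a=cv2.imread("pics/scene0.png")[175:295,240:400]; b=cv2.imread("pics/side0.png")[185:265,280:400]
a=cv2.resize(a,None,fx=5,fy=5,interpolation=cv2.INTER_CUBIC);cv2.imwrite("pics/sc1.png",a)
b=cv2.resize(b,None,fx=6,fy=6,interpolation=cv2.INTER_CUBIC);cv2.imwrite("pics/sd1.png",b)
E
```

```text
(no output)
```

View pics/sc1.png

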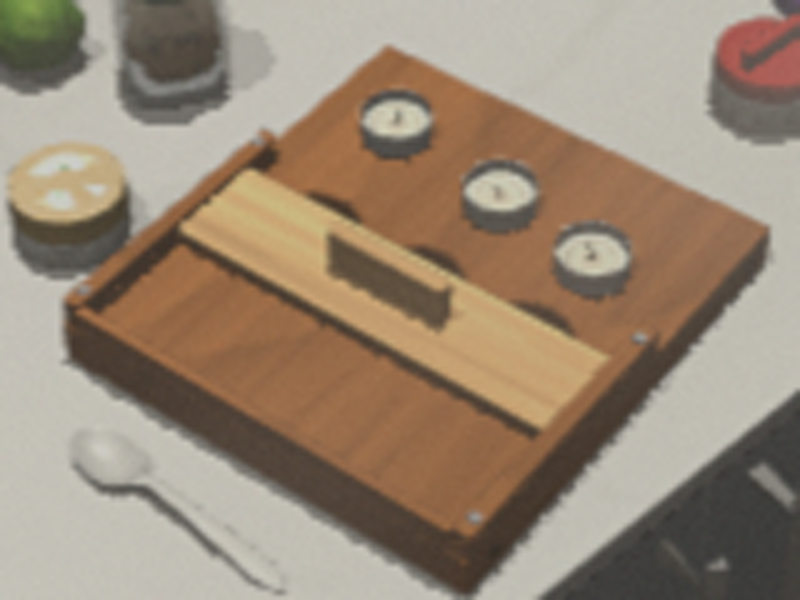

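View pics/sd1.png

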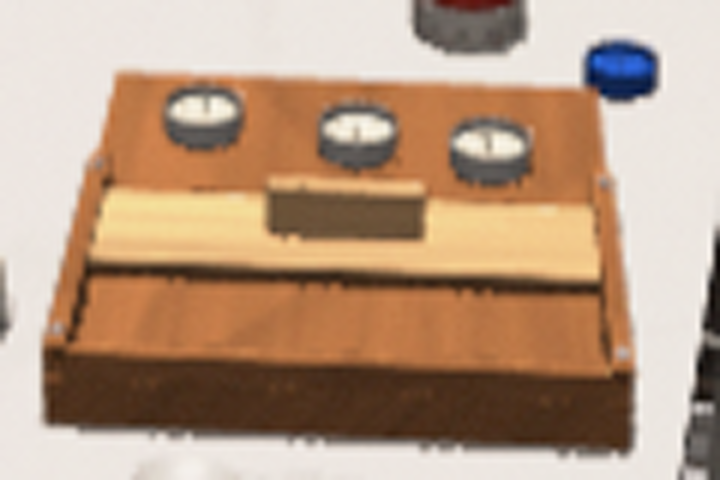

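The crops show the three white cups on the bare front deck, well edges just behind them, and the plate with bar. The blue cup stands off the board. Next I fit the board pose from both views.

```bash
cat > fit.py <<'E'
from h import *
from scipy.optimize import least_squares
S=lambda l:np.array(l,float)/5+[240-.4,175-.4]
T=lambda l:np.array(l,float)/6+[280-.4,185-.4]
A=S([(388,46),(768,230),(68,362),(470,597)]); PA=np.array([(-.12,-.13,.024),(.12,-.13,.024)])
B=T([(117,72),(597,88)])
Cs,Cd=cam("scene"),cam("side")
def tri(a,b):
    n=[cv2.undistortPoints(np.array(u,float).reshape(1,1,2),C[0],C[1]).reshape(2,1) for u,C in((a,Cs),(b,Cd))]
    X=cv2.triangulatePoints(np.c_[Cs[2],Cs[3]],np.c_[Cd[2],Cd[3]],n[0],n[1]); return X[:3,0]/X[3,0]
if __name__=="__main__":
    for a,b in zip(A,B): print("corner",tri(a,b),"at z",atz(Cs,a,.024),atz(Cd,b,.024))
    LS=S([(397,120),(499,191),(592,254)]); LD=T([(204,105),(358,126),(490,139)])
    for a,b in zip(LS,LD): print("light",tri(a,b),atz(Cs,a,.039),atz(Cd,b,.039))
    print("bar",tri(*[S([(330,237)])[0],T([(422,190)])[0]]))  # left/back guess
    for zz,a,b in((.0,(68,362),(632,447)),):
        pass
    print("rear bottom scene",atz(Cs,A[2:],0.0),"side",atz(Cd,T([(45,425),(632,447)]),0))
E
python3 fit.py
```

```text
corner [ 0.65191818 -0.10711718  0.02545743] at z [[ 0.6534193  -0.10843148  0.024     ]] [[ 0.6525583  -0.10939921  0.024     ]]
corner [ 0.41568887 -0.1451685   0.0276116 ] at z [[ 0.41760021 -0.14805775  0.024     ]] [[ 0.41638812 -0.15205575  0.024     ]]
light [ 0.59281352 -0.05845503  0.04051749] [[ 0.59302945 -0.05893705  0.039     ]] [[ 0.59433773 -0.06226921  0.039     ]]
light [ 0.51825779 -0.05866205  0.04010392] [[ 0.51889529 -0.05938177  0.039     ]] [[ 0.51875505 -0.0607516   0.039     ]]
light [ 0.45564857 -0.05949875  0.04114263] [[ 0.45638657 -0.06063034  0.039     ]] [[ 0.45661099 -0.06403122  0.039     ]]
bar [0.47233522 0.08870336 0.11693034]
rear bottom scene [[0.60586919 0.14891072 0.        ]
 [0.37157704 0.10418215 0.        ]] side [[0.60675568 0.14680264 0.        ]
 [0.36980119 0.10131307 0.        ]]
```

Board fit: centre ≈ (0.512,-0.002), yaw ≈ 0.175. The corner heights (25–28 mm against 24) and light tops (40–41 mm against 39) are consistent with the text. I'll go above the board for one close look.

```bash
cat > plan.py <<'E'
from h import *
from scipy.spatial.transform import Rotation as Ro
def plan(target,yaw,grip,n=None,vmax=.04,wmax=.12):
    s=env.sense(); R=np.array(s["tool_rot"]); p=np.array(s["ee_pos"])
    c,q=np.cos(yaw),np.sin(yaw); G=np.array([[c,q,0],[q,-c,0],[0,0,-1.]])
    rv=Ro.from_matrix(R.T@G).as_rotvec(); d=np.array(target)-p
    n=n or max(1,int(np.ceil(max(np.linalg.norm(d)/vmax,np.linalg.norm(rv)/wmax))))
    rows=[]
    for i in range(n):
        Ri=R@Ro.from_rotvec(rv*i/n).as_matrix(); rows.append([(Ri.T@d/n).round(4).tolist(),(rv/n).round(4).tolist(),grip])
    print("n",n); print(rows); return rows
E
python3 -c "
from plan import *
plan([.52,-.05,.24],np.pi/2+.175,100,n=16,vmax=.04)"
```

```text
n 16
[[[0.0305, -0.0273, -0.0006], [-0.0001, -0.0001, -0.0921], 100], [[0.0329, -0.0244, -0.0006], [-0.0001, -0.0001, -0.0921], 100], [[0.035, -0.0213, -0.0006], [-0.0001, -0.0001, -0.0921], 100], [[0.0368, -0.018, -0.0006], [-0.0001, -0.0001, -0.0921], 100], [[0.0383, -0.0145, -0.0006], [-0.0001, -0.0001, -0.0921], 100], [[0.0394, -0.0109, -0.0006], [-0.0001, -0.0001, -0.0921], 100], [[0.0403, -0.0072, -0.0006], [-0.0001, -0.0001, -0.0921], 100], [[0.0408, -0.0035, -0.0006], [-0.0001, -0.0001, -0.0921], 100], [[0.0409, 0.0003, -0.0006], [-0.0001, -0.0001, -0.0921], 100], [[0.0407, 0.004, -0.0006], [-0.0001, -0.0001, -0.0921], 100], [[0.0402, 0.0077, -0.0006], [-0.0001, -0.0001, -0.0921], 100], [[0.0393, 0.0114, -0.0006], [-0.0001, -0.0001, -0.0921], 100], [[0.0381, 0.015, -0.0006], [-0.0001, -0.0001, -0.0921], 100], [[0.0365, 0.0184, -0.0006], [-0.0001, -0.0001, -0.0921], 100], [[0.0347, 0.0217, -0.0006], [-0.0001, -0.0001, -0.0921], 100], [[0.0325, 0.0248, -0.0006], [-0.0001, -0.0001, -0.0921], 100]]
```

Call:
arm_command([
  [[0.0305,-0.027,0],[0,0,-0.092],0],
  [[0.033,-0.0245,0],[0,0,-0.092],0],
  [[0.035,-0.0215,0],[0,0,-0.092],0],
  [[0.037,-0.018,0],[0,0,-0.092],0],
  [[0.038,-0.0145,0],[0,0,-0.092],0],
  [[0.0395,-0.011,0],[0,0,-0.092],0],
  [[0.0405,-0.007,0],[0,0,-0.092],0],
  [[0.041,-0.0035,0],[0,0,-0.092],0],
])

```text
time: 0.77
ee_pos: [0.3451, -0.324, 0.2312]
tool_rot: [[0.53, 0.848, -0.0], [0.848, -0.53, -0.0], [-0.0, -0.0, -1.0]]
ft_force: [0.7, -1.0, 0.4]
gripper_width: -0.0002
grasp_force: 0.0
```

Call:
arm_command([
  [[0.041,0.0005,0],[0,0,-0.092],0],
  [[0.041,0.004,0],[0,0,-0.092],0],
  [[0.04,0.008,0],[0,0,-0.092],0],
  [[0.0395,0.0115,0],[0,0,-0.092],0],
  [[0.038,0.015,0],[0,0,-0.092],0],
  [[0.0365,0.0185,0],[0,0,-0.092],0],
  [[0.0345,0.0215,0],[0,0,-0.092],0],
  [[0.0325,0.025,0],[0,0,-0.092],0],
])

```text
time: 1.43
ee_pos: [0.5225, -0.0487, 0.2313]
tool_rot: [[-0.176, 0.984, 0.0], [0.984, 0.176, -0.0], [-0.0, 0.0, -1.0]]
ft_force: [1.2, -1.0, 0.2]
gripper_width: 0.0002
grasp_force: 0.0
```

```bash
python3 - <<'E'
from h import *
p,d,C=shot("wrist","w1"); np.savez("pics/w1.npz",p=p,d=d,**{k:v for k,v in zip("KDRt",C)})
s=env.sense(); print(s["time"],s["ee_pos"],s["tool_rot"].round(3) if hasattr(s["tool_rot"],'round') else s["tool_rot"],s["q"]); print(-C[2].T@C[3])
E
```

```text
1.4833 [ 0.52517583 -0.04059516  0.23128379] [[-0.191  0.982  0.002]
 [ 0.982  0.191  0.004]
 [ 0.003  0.003 -1.   ]] [ 0.63091011  0.17653214 -0.70578318  1.69074304  0.11434802  1.31535578
  0.09610355]
[0.51110884 0.01695288 0.37341253]
```

View pics/w1.png

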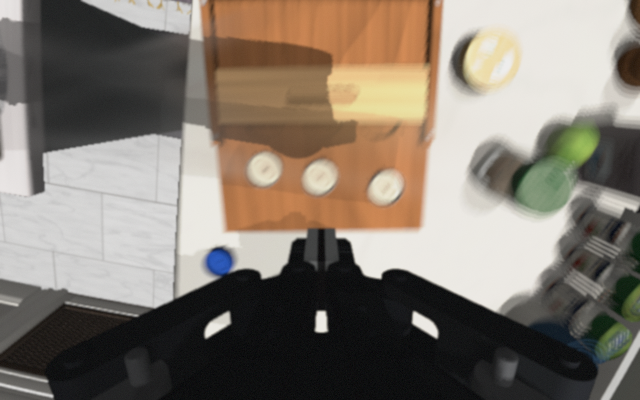

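The wrist view shows the board with lights at (264,169), (320,177) and (386,187), the cover above them and the blue cup at (220,262). It is blurred because the arm was still settling, so I'll settle and look again.

Call:
arm_command([
  [[0,0,0],[0,0,0],0],
  [[0,0,0],[0,0,0],0],
  [[0,0,0],[0,0,0],0],
])

```text
time: 1.73
ee_pos: [0.5215, -0.0516, 0.231]
tool_rot: [[-0.17, 0.985, -0.001], [0.985, 0.17, -0.0], [-0.0, -0.001, -1.0]]
ft_force: [-0.5, 0.6, -0.5]
gripper_width: -0.0001
grasp_force: 0.0
```

```bash
python3 - <<'E'
from h import *
p,d,C=shot("wrist","w2"); np.savez("pics/w2.npz",p=p,d=d,**{k:v for k,v in zip("KDRt",C)})
s=env.sense(); print(s["time"],s["ee_pos"])
cv2.imwrite("pics/w2c.png",cv2.resize(p[0:250,190:450,::-1],None,fx=2.4,fy=2.4,interpolation=cv2.INTER_CUBIC))
E
```

```text
1.7833 [ 0.52150272 -0.0519299   0.2311022 ]
```

View pics/w2c.png

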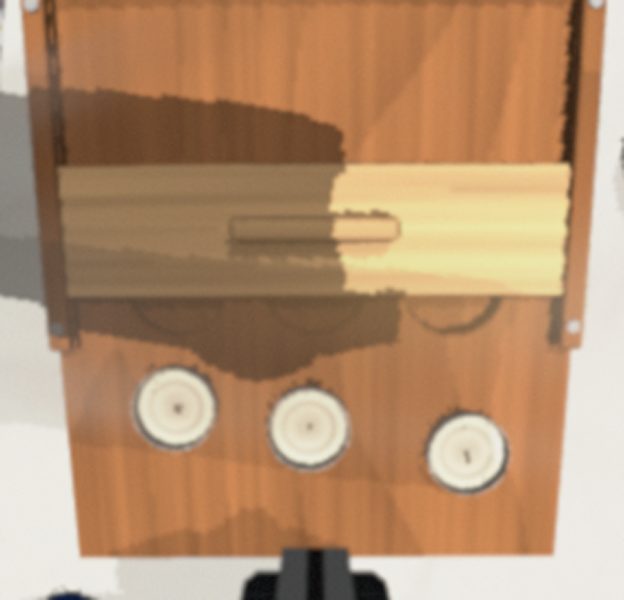

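The view is sharp now: lights at crop (176,407), (309,427) and (467,452), front corners (80,556) and (553,554), bar top spanning (230..399, 217..240), and the wells' front rims at y≈333.

```bash
python3 - <<'E'
from h import *
z=np.load("pics/w2.npz"); C=[z[k] for k in "KDRt"]; d=z["d"]
W=lambda l:np.array(l,float)/2.4+[190-.3,-.3]
fc=atz(C,W([(80,556),(553,554)]),.024); rl=atz(C,W([(50,348),(580,348)]),.0395)
print("front",fc[:,:2],np.linalg.norm(fc[0]-fc[1])); print("rail",rl[:,:2],np.linalg.norm(rl[0]-rl[1]))
# SE2 fit: board pts -> world
Bp=np.array([(-.12,-.13),(.12,-.13),(-.12,-.024),(.12,-.024)]); Wp=np.r_[fc,rl][:,:2]
mb,mw=Bp.mean(0),Wp.mean(0); H=(Bp-mb).T@(Wp-mw); th=np.arctan2(H[0,1]-H[1,0],H[0,0]+H[1,1])
R=np.array([[np.cos(th),-np.sin(th)],[np.sin(th),np.cos(th)]]); o=mw-R@mb; print("th",th,"o",o,"res",(Wp-(Bp@R.T+o)).round(4).tolist())
tb=lambda X:((X[:,:2]-o)@R).round(4).tolist()
L=atz(C,W([(176,407),(309,427),(467,452)]),.039); print("lights b",tb(L),L[:,:2].round(4).tolist(), "depth z",world(C,d,W([(176,407),(309,427),(467,452)]))[:,2])
print("bar",tb(atz(C,W([(230,217),(399,217),(399,240),(230,240)]),.0595)),world(C,d,W([(360,228)]))[:,2])
print("plate front",tb(atz(C,W([(200,296),(450,296)]),.0345)))
print("wells front",tb(atz(C,W([(175,333),(315,333),(453,333)]),.024)))
print("deck z",world(C,d,W([(480,520),(450,120)]))[:,2])
print("wells",[(R@[x,.005]+o).round(4).tolist() for x in(-.064,0,.064)])
E
```

```text
front [[ 0.41822517 -0.14905514]
 [ 0.65350602 -0.10718105]] 0.23897807188665
rail [[ 0.40006495 -0.04410268]
 [ 0.63410665 -0.00357466]] 0.2375248075973045
th 0.1745235993335126 o [ 5.13105495e-01 -1.48060843e-04] res [[0.0007, -0.0], [-0.0003, 0.0002], [0.001, 0.0005], [-0.0013, -0.0006]]
lights b [[-0.0636, -0.0509], [-0.003, -0.0605], [0.0701, -0.0725]] [[0.4593, -0.0614], [0.5206, -0.0602], [0.5948, -0.0594]] depth z [0.03152006 0.0331519  0.03352836]
bar [[-0.0342, 0.0307], [0.0338, 0.0305], [0.034, 0.0216], [-0.0344, 0.0218]] [0.05837923]
plate front [[-0.0513, -0.0016], [0.06, -0.0019]]
wells front [[-0.0652, -0.0189], [-0.0002, -0.0192], [0.0639, -0.0193]]
deck z [0.02354136 0.02478568]
wells [[0.4492, -0.0063], [0.5122, 0.0048], [0.5753, 0.0159]]
```

Call:
arm_command([
  [[0.015,0,0.03],[0,0,0],0],
  [[0.018,0,0.04],[0,0,0],0],
  [[0.012,0,0.04],[0,0,0],0],
  [[0.006,0,0.035],[0,0,0],0],
  [[0,0,0.023],[0,0,0],0],
  [[0,0,0.013],[0,0,0],0],
  [[0,0,0.006],[0,0,0],0],
  [[0,0,0],[0,0,0],0],
])

```text
time: 2.45
ee_pos: [0.5132, -0.0022, 0.046]
tool_rot: [[-0.17, 0.985, -0.001], [0.985, 0.17, -0.0], [-0.0, -0.001, -1.0]]
ft_force: [-0.6, -0.5, 0.8]
gripper_width: 0.0003
grasp_force: 0.0
```

```bash
cat > b.py <<'E'
from h import *
th=.1745; R2=np.array([[np.cos(th),-np.sin(th)],[np.sin(th),np.cos(th)]]); o=np.array([.5131,-.0001])
def tb(X): return (np.atleast_2d(X)[:,:2]-o)@R2
if __name__=="__main__":
    s=env.sense(); print("t",s["time"],"board",tb(s["ee_pos"]).round(4),"z",round(s["ee_pos"][2],4),"F",np.round(s["ft_force"],1))
E
python3 b.py
```

```text
t 2.45 board [[-0.0003 -0.0021]] z 0.046 F [-0.6 -0.5  0.8]
```

Call:
arm_command([
  [[0.006,0,0.002],[0,0,0],0],
  [[0.01,0,0],[0,0,0],0],
  [[0.01,0,0],[0,0,0],0],
  [[0.01,0,0],[0,0,0],0],
  [[0.008,0,0],[0,0,0],0],
  [[0.004,0,0],[0,0,0],0],
  [[0.002,0,0],[0,0,0],0],
  [[0,0,0],[0,0,0],0],
])

```text
time: 3.12
ee_pos: [0.5049, 0.0483, 0.0446]
tool_rot: [[-0.173, 0.985, 0.0], [0.985, 0.173, -0.0], [-0.0, 0.0, -1.0]]
ft_force: [-0.3, 0.3, 0.1]
gripper_width: -0.0
grasp_force: 0.0
```

```bash
python3 b.py; python3 - <<'E'
from h import *
p,d,C=shot("side","s2"); cv2.imwrite("pics/s2c.png",cv2.resize(p[185:265,280:400,::-1],None,fx=5,fy=5,interpolation=cv2.INTER_CUBIC))
E
```

```text
t 3.1167 board [[0.0003 0.0491]] z 0.0446 F [-0.3  0.3  0.1]
```

View pics/s2c.png

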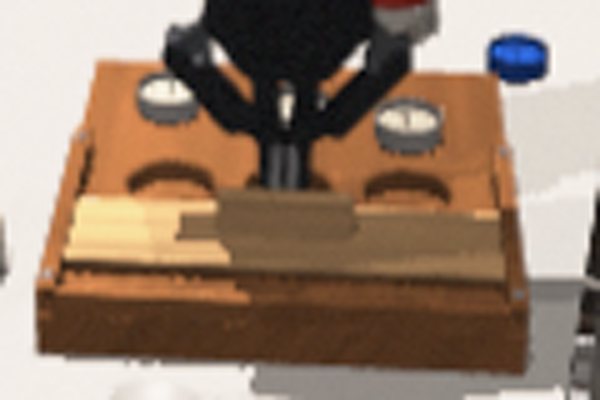

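The side view shows the bar at crop (288,198) with the fingers in front of it, the cover moved back and the wells showing. I'll measure the bar's position.

```bash
python3 - <<'E'
from b import *
C=cam("side"); T=lambda l:np.array(l,float)/5+[280-.4,185-.4]
print(tb(atz(C,T([(218,190),(357,195),(215,203),(357,208)]),.0595)).round(4))
print("plate front/rear",tb(atz(C,T([(78,198),(498,212),(62,262),(503,278)]),.0345)).round(4))
E
```

```text
[[ 0.0323  0.0635]
 [-0.038   0.063 ]
 [ 0.033   0.0757]
 [-0.0381  0.075 ]]
plate front/rear [[ 0.108   0.0378]
 [-0.112   0.0349]
 [ 0.1085  0.0972]
 [-0.1112  0.0946]]
```

Call:
arm_command([
  [[0.002,0,0],[0,0,0],0],
  [[0.001,0,0],[0,0,0],0],
  [[0,0,0],[0,0,0],0],
])

```text
time: 3.42
ee_pos: [0.5046, 0.0485, 0.0443]
tool_rot: [[-0.17, 0.985, -0.0], [0.985, 0.17, -0.003], [-0.003, -0.001, -1.0]]
ft_force: [1.5, -8.8, 2.4]
gripper_width: 0.0003
grasp_force: 4.6
```

```bash
python3 b.py
```

```text
t 3.4167 board [[0.     0.0493]] z 0.0443 F [ 1.5 -8.8  2.4]
```

Call:
arm_command([
  [[-0.012,0,-0.01],[0,0,0],54],
  [[-0.028,0,-0.025],[0,0,0],54],
  [[-0.032,0,-0.005],[0,0,0],54],
  [[-0.024,0,0],[0,0,0],54],
  [[-0.012,0,0],[0,0,0],54],
  [[-0.0045,0,0],[0,0,0],54],
  [[0,0,0],[0,0,0],54],
  [[0,0,0],[0,0,0],54],
])

```text
time: 4.08
ee_pos: [0.5233, -0.0581, 0.084]
tool_rot: [[-0.173, 0.985, -0.001], [0.985, 0.173, 0.001], [0.001, -0.001, -1.0]]
ft_force: [-0.5, 0.6, -0.9]
gripper_width: 0.0462
grasp_force: 0.0
```

```bash
python3 b.py; python3 - <<'E'
from h import *
p,d,C=shot("wrist","w3"); np.savez("pics/w3.npz",**{k:v for k,v in zip("KDRt",C)})
cv2.imwrite("pics/w3c.png",p[:,:,::-1]);print(env.sense()["gripper_width"])
E
```

```text
t 4.0833 board [[-0.     -0.0589]] z 0.084 F [-0.5  0.6 -0.9]
0.04566101441123206
```

View pics/w3c.png

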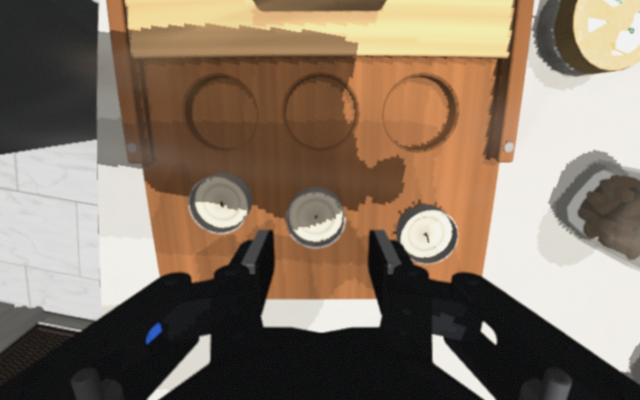

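The wells are clear at (221,112), (320,112) and (420,112), with lights at (220,203), (316,217) and (427,235). I'll check these coordinates.

```bash
python3 - <<'E'
from b import *
z=np.load("pics/w3.npz"); C=[z[k] for k in "KDRt"]
print(tb(atz(C,[(220,203),(316,217),(427,235)],.039)).round(4),tb(atz(C,[(221,112),(320,112),(420,112)],.024)).round(4))
E
```

```text
[[-0.0635 -0.0507]
 [-0.0027 -0.06  ]
 [ 0.0697 -0.0725]] [[-0.0631  0.0051]
 [-0.0002  0.0049]
 [ 0.0633  0.0052]]
```

Call:
arm_command([
  [[-0.001,-0.0022,0.015],[0,0,0],54],
  [[0,0,0.02],[0,0,0],54],
  [[0,0,0.013],[0,0,0],54],
  [[0,0,0.006],[0,0,0],54],
  [[0,0,0.002],[0,0,0],54],
  [[0,0,0],[0,0,0],40],
  [[0,0,0],[0,0,0],40],
  [[0,0,0],[0,0,0],40],
])

```text
time: 4.8
ee_pos: [0.5223, -0.061, 0.0292]
tool_rot: [[-0.172, 0.985, 0.001], [0.985, 0.172, -0.0], [-0.001, 0.001, -1.0]]
ft_force: [0.1, -0.6, -0.4]
gripper_width: 0.035
grasp_force: 52.4
```

```bash
python3 b.py
```

```text
t 4.8 board [[-0.0016 -0.0616]] z 0.0292 F [ 0.1 -0.6 -0.4]
```

Call:
arm_command([
  [[0.004,0,0],[0,0,0],40],
  [[0.01,0,0],[0,0,0],40],
  [[0.014,0.001,0],[0,0,0],40],
  [[0.014,0.001,0],[0,0,0],40],
  [[0.012,0,0],[0,0,0],40],
  [[0.008,0,0],[0,0,0],40],
  [[0.0035,0,0],[0,0,0],40],
  [[0.001,0,0],[0,0,0],40],
])

```text
time: 5.47
ee_pos: [0.512, 0.0055, 0.0285]
tool_rot: [[-0.173, 0.985, 0.0], [0.985, 0.173, -0.0], [-0.0, 0.0, -1.0]]
ft_force: [0.1, -0.2, 0.0]
gripper_width: 0.0355
grasp_force: 52.4
```

```bash
python3 b.py; python3 - <<'E'
from h import *
p,d,C=shot("wrist","w4"); np.savez("pics/w4.npz",**{k:v for k,v in zip("KDRt",C)})
E
```

```text
t 5.4667 board [[-0.0001  0.0057]] z 0.0285 F [ 0.1 -0.2  0. ]
```

View pics/w4.png

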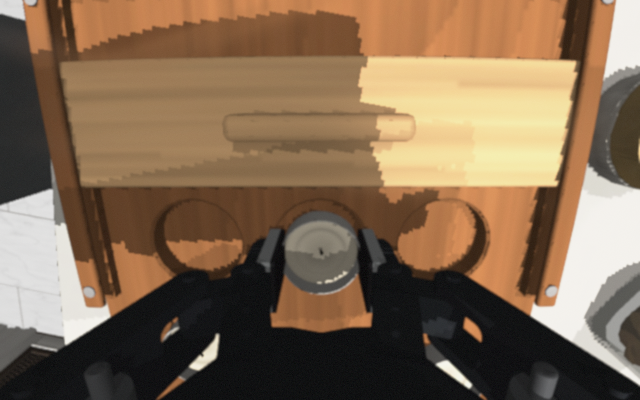

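The light at (321,252) is held between the pads and the side wells are visible at (199,237) and (443,237).

```bash
python3 - <<'E'
from b import *
z=np.load("pics/w4.npz"); C=[z[k] for k in "KDRt"]
print(tb(atz(C,[(321,249),(321,252)],.039)).round(4),tb(atz(C,[(199,238),(443,238)],.024)).round(4))
print(proj(C,[*(np.r_[R2@[0,.005]+o,.039],)]))
E
```

```text
[[0.0004 0.009 ]
 [0.0004 0.0075]] [[-0.0623  0.0078]
 [ 0.0631  0.0078]]
[[320.15778768 256.92434046]]
```

Call:
arm_command([
  [[0,0,0],[0,0,0],54],
  [[0,0,0],[0,0,0],54],
  [[0,0,0],[0,0,0],54],
  [[0,0,-0.012],[0,0,0],54],
  [[-0.014,-0.017,-0.022],[0,0,0],54],
  [[-0.023,-0.026,-0.014],[0,0,0],54],
  [[-0.014,-0.015,0],[0,0,0],54],
  [[-0.0055,-0.0055,0],[0,0,0],54],
])

```text
time: 6.18
ee_pos: [0.4583, -0.0649, 0.0778]
tool_rot: [[-0.169, 0.986, 0.001], [0.986, 0.169, -0.002], [-0.002, 0.001, -1.0]]
ft_force: [0.7, -0.1, -0.1]
gripper_width: 0.0461
grasp_force: 0.0
```

Call:
arm_command([
  [[0,0,0],[0,0,0],54],
  [[0,0,0],[0,0,0],54],
])

```text
time: 6.35
ee_pos: [0.4598, -0.0617, 0.0769]
tool_rot: [[-0.172, 0.985, 0.001], [0.985, 0.172, -0.0], [-0.0, 0.001, -1.0]]
ft_force: [-0.1, 0.8, 0.1]
gripper_width: 0.0462
grasp_force: 0.0
```

```bash
python3 b.py; cat > chk.py <<'E'
from b import *
# depth map -> board heights; list round bright/solid tops standing above the deck
p,d,C=shot("wrist"); v,u=np.mgrid[0:400,0:640]
X=world(C,d,np.c_[u.ravel(),v.ravel()]); b=tb(X); z=X[:,2]
for x in(-.064,0,.064):
    for nm,y in(("well",.005),):
        m=(np.hypot(b[:,0]-x,b[:,1]-y)<.030)&(z>.0)&(z<.06)&(d.ravel()>0); r=np.hypot(b[:,0]-x,b[:,1]-y)
        c=m&(r<.012); q=m&(abs(z-.0255)<.0045)&(r<.0225)
        print(nm,x,"centre z",np.round(np.median(z[c]),4) if c.sum() else None,"n",c.sum(), "z by quadrant",[round(float(np.median(z[c&((b[:,0]-x)*a+(b[:,1]-y)*e>.004)])),4) if (c&((b[:,0]-x)*a+(b[:,1]-y)*e>.004)).any() else None for a,e in((1,0),(-1,0),(0,1),(0,-1))])
np.savez("pics/last.npz",p=p,d=d,**{k:v for k,v in zip("KDRt",C)})
E
python3 chk.py
```

```text
t 6.35 board [[-0.0632 -0.0514]] z 0.0769 F [-0.1  0.8  0.1]
well -0.064 centre z 0.0106 n 1061 z by quadrant [0.0107, 0.0106, 0.0106, 0.0107]
well 0 centre z 0.0181 n 1124 z by quadrant [0.0182, 0.0181, 0.0186, 0.0179]
well 0.064 centre z 0.0106 n 975 z by quadrant [0.0106, 0.0106, 0.0105, 0.0107]
```

The first light is seated flat (wax at 18 mm, level in all quadrants). Next is the light at x = -64.

Call:
arm_command([
  [[0.0005,0,0.012],[0,0,0],54],
  [[0,0,0.016],[0,0,0],54],
  [[0,0,0.012],[0,0,0],54],
  [[0,0,0.006],[0,0,0],54],
  [[0,0,0.002],[0,0,0],54],
  [[0,0,0],[0,0,0],40],
  [[0,0,0],[0,0,0],40],
  [[0,0,0],[0,0,0],40],
])

```text
time: 7.07
ee_pos: [0.4597, -0.0613, 0.0289]
tool_rot: [[-0.172, 0.985, 0.001], [0.985, 0.172, -0.0], [-0.0, 0.001, -1.0]]
ft_force: [-0.3, -0.5, -0.5]
gripper_width: 0.0352
grasp_force: 50.4
```

```bash
python3 b.py
```

```text
t 7.0667 board [[-0.0632 -0.051 ]] z 0.0289 F [-0.3 -0.5 -0.5]
```

Call:
arm_command([
  [[0.004,0,0],[0,0,0],40],
  [[0.008,0,0],[0,0,0],40],
  [[0.012,-0.0005,0],[0,0,0],40],
  [[0.013,0,0],[0,0,0],40],
  [[0.01,0,0],[0,0,0],40],
  [[0.006,0,0],[0,0,0],40],
  [[0.0025,0,0],[0,0,0],40],
  [[0.0005,0,0],[0,0,0],40],
])

```text
time: 7.73
ee_pos: [0.4491, -0.0057, 0.0285]
tool_rot: [[-0.173, 0.985, 0.0], [0.985, 0.173, -0.0], [-0.0, 0.0, -1.0]]
ft_force: [1.2, -0.5, -0.5]
gripper_width: 0.035
grasp_force: 50.4
```

```bash
python3 b.py
```

```text
t 7.7333 board [[-0.064   0.0056]] z 0.0285 F [ 1.2 -0.5 -0.5]
```

Call:
arm_command([
  [[0,0,0],[0,0,0],54],
  [[0,0,0],[0,0,0],54],
  [[0,0,0],[0,0,0],54],
  [[0,0,-0.012],[0,0,0],54],
  [[-0.008,0.012,-0.022],[0,0,0],54],
  [[-0.018,0.03,-0.014],[0,0,0],54],
  [[-0.022,0.038,0],[0,0,0],54],
  [[-0.018,0.032,0],[0,0,0],54],
])

```text
time: 8.4
ee_pos: [0.5714, -0.0533, 0.0787]
tool_rot: [[-0.171, 0.985, 0.003], [0.985, 0.171, -0.002], [-0.002, 0.003, -1.0]]
ft_force: [1.0, 0.3, 1.4]
gripper_width: 0.0464
grasp_force: 0.0
```

Call:
arm_command([
  [[-0.009,0.016,0],[0,0,0],54],
  [[-0.003,0.0055,0],[0,0,0],54],
  [[0,0,0],[0,0,0],54],
  [[0,0,0],[0,0,0],54],
])

```text
time: 8.73
ee_pos: [0.5911, -0.0588, 0.0766]
tool_rot: [[-0.173, 0.985, -0.001], [0.985, 0.173, 0.001], [0.001, -0.001, -1.0]]
ft_force: [0.2, 0.3, 0.2]
gripper_width: 0.0462
grasp_force: 0.0
```

```bash
python3 b.py; python3 chk.py
```

```text
t 8.7333 board [[ 0.0667 -0.0713]] z 0.0766 F [0.2 0.3 0.2]
well -0.064 centre z 0.018 n 1129 z by quadrant [0.018, 0.0181, 0.0186, 0.0178]
well 0 centre z 0.018 n 1219 z by quadrant [0.0181, 0.0181, 0.0185, 0.0178]
well 0.064 centre z 0.0105 n 1139 z by quadrant [0.0104, 0.0105, 0.0104, 0.0104]
```

Call:
arm_command([
  [[-0.001,0.003,0.012],[0,0,0],54],
  [[0,0,0.016],[0,0,0],54],
  [[0,0,0.012],[0,0,0],54],
  [[0,0,0.006],[0,0,0],54],
  [[0,0,0.002],[0,0,0],54],
  [[0,0,0],[0,0,0],40],
  [[0,0,0],[0,0,0],40],
  [[0,0,0],[0,0,0],40],
])

```text
time: 9.45
ee_pos: [0.5956, -0.0598, 0.0291]
tool_rot: [[-0.172, 0.985, 0.001], [0.985, 0.172, -0.0], [-0.0, 0.001, -1.0]]
ft_force: [0.4, 1.0, -0.1]
gripper_width: 0.0353
grasp_force: 53.2
```

```bash
python3 b.py
```

```text
t 9.45 board [[ 0.0708 -0.0731]] z 0.0291 F [ 0.4  1.  -0.1]
```

Call:
arm_command([
  [[0.004,0,0],[0,0,0],40],
  [[0.011,-0.0015,0],[0,0,0],40],
  [[0.016,-0.002,0],[0,0,0],40],
  [[0.018,-0.002,0],[0,0,0],40],
  [[0.015,-0.001,0],[0,0,0],40],
  [[0.009,0,0],[0,0,0],40],
  [[0.004,0,0],[0,0,0],40],
  [[0.001,0,0],[0,0,0],40],
])

```text
time: 10.12
ee_pos: [0.5752, 0.0169, 0.0286]
tool_rot: [[-0.174, 0.985, 0.0], [0.985, 0.174, -0.0], [-0.0, 0.0, -1.0]]
ft_force: [-0.2, -0.5, -1.1]
gripper_width: 0.0356
grasp_force: 53.2
```

```bash
python3 b.py
```

```text
t 10.1167 board [[0.0641 0.006 ]] z 0.0286 F [-0.2 -0.5 -1.1]
```

Call:
arm_command([
  [[0,0,0],[0,0,0],54],
  [[0,0,0],[0,0,0],54],
  [[0,0,0],[0,0,0],54],
  [[0,0,-0.012],[0,0,0],54],
  [[-0.014,-0.014,-0.025],[0,0,0],30],
  [[-0.024,-0.024,-0.02],[0,0,0],0],
  [[-0.018,-0.018,-0.008],[0,0,0],0],
  [[-0.008,-0.008,0],[0,0,0],0],
])

```text
time: 10.78
ee_pos: [0.523, -0.0619, 0.0961]
tool_rot: [[-0.169, 0.986, 0.003], [0.986, 0.169, -0.003], [-0.003, 0.002, -1.0]]
ft_force: [0.7, -0.7, -0.4]
gripper_width: -0.0002
grasp_force: 0.0
```

Call:
arm_command([
  [[0,0,0],[0,0,0],0],
  [[0,0,0],[0,0,0],0],
  [[0,0,0],[0,0,0],0],
])

```text
time: 11.03
ee_pos: [0.5236, -0.0571, 0.0934]
tool_rot: [[-0.173, 0.985, 0.0], [0.985, 0.173, 0.001], [0.001, 0.0, -1.0]]
ft_force: [-0.7, -0.9, -0.2]
gripper_width: -0.0
grasp_force: 0.0
```

```bash
python3 b.py; python3 chk.py; python3 - <<'E'
import numpy as np,cv2
cv2.imwrite("pics/last.png",np.load("pics/last.npz")["p"][:,:,::-1])
E
```

```text
t 11.0333 board [[ 0.0004 -0.0579]] z 0.0934 F [-0.7 -0.9 -0.2]
well -0.064 centre z 0.018 n 990 z by quadrant [0.0181, 0.0181, 0.0184, 0.0178]
well 0 centre z 0.0181 n 1007 z by quadrant [0.0182, 0.0182, 0.0187, 0.0179]
well 0.064 centre z 0.018 n 971 z by quadrant [0.0179, 0.0181, 0.0183, 0.018]
```

View pics/last.png

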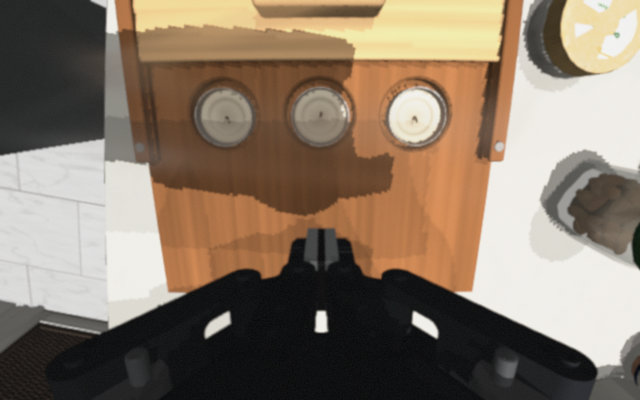

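All three lights sit flat in the wells at (224,117), (320,115) and (415,116), and the cover is open. Now I go behind the bar.

Call:
arm_command([
  [[0.012,0,0],[0,0,0],0],
  [[0.028,0,0],[0,0,0],0],
  [[0.036,0,0],[0,0,0],0],
  [[0.036,0,0],[0,0,0],0],
  [[0.024,0,0],[0,0,0],0],
  [[0.01,0,0],[0,0,0],0],
  [[0.003,0,0],[0,0,0],0],
  [[0,0,0],[0,0,0],0],
])

```text
time: 11.75
ee_pos: [0.4974, 0.0897, 0.0932]
tool_rot: [[-0.174, 0.985, -0.0], [0.985, 0.174, 0.0], [0.0, -0.0, -1.0]]
ft_force: [0.3, -0.5, -0.5]
gripper_width: -0.0001
grasp_force: 0.0
```

```bash
python3 b.py
```

```text
t 11.75 board [[0.0001 0.0911]] z 0.0932 F [ 0.3 -0.5 -0.5]
```

Call:
arm_command([
  [[0,0,0.012],[0,0,0],0],
  [[0,0,0.016],[0,0,0],0],
  [[0,0,0.012],[0,0,0],0],
  [[0,0,0.006],[0,0,0],0],
  [[0,0,0.003],[0,0,0],0],
  [[-0.005,0,0],[0,0,0],0],
  [[-0.008,0,0],[0,0,0],0],
  [[-0.01,0,0],[0,0,0],0],
])

```text
time: 12.42
ee_pos: [0.5019, 0.0657, 0.0449]
tool_rot: [[-0.173, 0.985, 0.001], [0.985, 0.173, 0.0], [0.0, 0.001, -1.0]]
ft_force: [-1.1, 1.5, -1.1]
gripper_width: 0.0004
grasp_force: 0.8
```

Call:
arm_command([
  [[-0.011,0,0],[0,0,0],0],
  [[-0.011,0,0],[0,0,0],0],
  [[-0.01,0,0],[0,0,0],0],
  [[-0.008,0,0],[0,0,0],0],
  [[-0.004,0,0],[0,0,0],0],
  [[-0.002,0,0],[0,0,0],0],
  [[0,0,0],[0,0,0],0],
])

```text
time: 13.0
ee_pos: [0.5095, 0.0207, 0.0445]
tool_rot: [[-0.172, 0.985, 0.0], [0.985, 0.172, 0.0], [0.0, 0.0, -1.0]]
ft_force: [0.8, 2.2, 1.2]
gripper_width: -0.0002
grasp_force: 0.8
```

```bash
python3 b.py
```

```text
t 13.0 board [[0.0001 0.0211]] z 0.0445 F [0.8 2.2 1.2]
```

Almost shut. I'll push 1–2 mm more, until the stop is felt.

Call:
arm_command([
  [[-0.0015,0,0],[0,0,0],0],
  [[-0.001,0,0],[0,0,0],0],
  [[0,0,0],[0,0,0],0],
])

```text
time: 13.25
ee_pos: [0.5095, 0.0206, 0.0445]
tool_rot: [[-0.174, 0.985, -0.0], [0.985, 0.174, 0.002], [0.002, 0.0, -1.0]]
ft_force: [-1.5, 9.8, 3.1]
gripper_width: 0.0001
grasp_force: 4.5
```

```bash
python3 b.py
```

```text
t 13.25 board [[0.0001 0.021 ]] z 0.0445 F [-1.5  9.8  3.1]
```

The stop is felt (10 N at the expected position). I'll back off, rise, and check by depth.

Call:
arm_command([
  [[0.004,0,0],[0,0,0],0],
  [[0.008,0,0],[0,0,0],0],
  [[0.006,0,-0.01],[0,0,0],0],
  [[0,0,-0.025],[0,0,0],0],
  [[-0.02,0,-0.035],[0,0,0],0],
  [[-0.036,0,-0.035],[0,0,0],0],
  [[-0.036,0,-0.025],[0,0,0],0],
  [[-0.02,0,-0.01],[0,0,0],0],
])

```text
time: 13.92
ee_pos: [0.5262, -0.0698, 0.1817]
tool_rot: [[-0.17, 0.985, 0.005], [0.985, 0.17, -0.003], [-0.003, 0.004, -1.0]]
ft_force: [0.5, 0.2, 0.8]
gripper_width: 0.0005
grasp_force: 0.0
```

Call:
arm_command([
  [[-0.005,0,0],[0,0,0],0],
  [[0,0,0],[0,0,0],0],
  [[0,0,0],[0,0,0],0],
  [[0,0,0],[0,0,0],0],
])

```text
time: 14.25
ee_pos: [0.525, -0.0697, 0.1766]
tool_rot: [[-0.174, 0.985, -0.001], [0.985, 0.174, 0.001], [0.001, -0.001, -1.0]]
ft_force: [-1.0, -0.1, -0.1]
gripper_width: -0.0
grasp_force: 0.0
```

```bash
python3 b.py; python3 - <<'E'
from b import *
p,d,C=shot("wrist"); v,u=np.mgrid[0:400,0:640]
X=world(C,d,np.c_[u.ravel(),v.ravel()]); b=tb(X); z=X[:,2]
m=(abs(b[:,0])<.03)&(abs(b[:,1])<.1)&(z>.053)&(z<.066); print("bar y",b[m].min(0),b[m].max(0),np.median(b[m][:,1]))
m=(abs(abs(b[:,0])-.07)<.03)&(abs(b[:,1])<.1)&(z>.031)&(z<.038); print("plate y",np.percentile(b[m][:,1],[1,50,99]),"z",np.median(z[m]))
E
```

```text
t 14.25 board [[-0.0004 -0.0706]] z 0.1766 F [-1.  -0.1 -0.1]
bar y [-0.02999448  0.00026086] [0.02975537 0.00977002] 0.004938007803645846
plate y [-0.02264892  0.00599691  0.03279369] z 0.03397969964952709
```

The bar is at y = 4.9 mm (5 mm when shut), so the cover is fully shut and the arm is clear.

```bash
python3 -c "
from bench import env
print(env.finish_job())"
```

```text
the job is handed in; nothing more can be done
None
```

The job is handed in: a light sits flat in each of the three wells, the cover is fully shut, and the arm is clear after about 14 s of the 58 s; the hand-in returned no verdict.

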